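# Sweep the loose nuts into the parts bay

### The job

Three big steel nuts lie loose on the workbench. With the gripper's closed fingers, sweep all three along the bench top into the parts bay, past its yellow wings until each lies wholly inside the blue three-sided pocket; do not pick any of them up. Leave the tape measure, the roll of duct tape and the sanding block where they are, and finish with the fingers clear.

Things in the scene. Friction and masses are not known exactly. Their poses are not given: they have to be found in the camera images.
- parts_bay: parts bay, a fixed bottomless fence 25 mm high on the bench. Origin: bench top, centre of the blue pocket; x to the closed back, -x out of the open mouth, y across, z up. Pocket inside: x -50 to 50, y -70 to 70 mm; walls 10 mm thick. Two yellow wings flare out from its front corners at 40 degrees, tips at x -99, y +-114 mm. Its place and heading differ from run to run.
- nut_1_mid (a point): loose bright-steel hexagon nut lying flat on the bench top, 30 mm across the flats, 35 mm across the corners, 16 mm high, with a 20 mm hole, about 65 g; it slides when pushed. Point: the nut's centre, half-way up (8 mm above the bench).
- nut_2_mid (a point): loose bright-steel hexagon nut lying flat on the bench top, 30 mm across the flats, 35 mm across the corners, 16 mm high, with a 20 mm hole, about 65 g; it slides when pushed. Point: the nut's centre, half-way up (8 mm above the bench).
- nut_3_mid (a point): loose bright-steel hexagon nut lying flat on the bench top, 30 mm across the flats, 35 mm across the corners, 16 mm high, with a 20 mm hole, about 65 g; it slides when pushed. Point: the nut's centre, half-way up (8 mm above the bench).
- nut_1: the same nut whose centre is nut_1_mid; origin: centre of its underside; z up, x square to one of the six flats
- nut_2: the same nut whose centre is nut_2_mid; origin: centre of its underside; z up, x square to one of the six flats
- nut_3: the same nut whose centre is nut_3_mid; origin: centre of its underside; z up, x square to one of the six flats
- tape_measure: yellow and black tape measure, 65 x 81 x 33 mm high, loose, to be left alone; origin: centre of its underside
- duct_tape: roll of grey duct tape lying flat, 103 mm across, 48 mm high, loose, to be left alone; origin: centre of its underside
- sanding_block: wooden sanding block, 45 x 110 x 35 mm (x, y, z), loose, to be left alone; origin: centre of its underside
There are look-alikes about, which are no part of the job. What is shaped like the nut_3 but brown is not meant.

How it is judged:
At the end, for the whole second after the job is handed in: All three nuts lie at rest on the bench top inside the blue pocket, each nut's centre at least 10 mm inside the pocket's front edge and between its side and back walls; tape measure, duct tape and sanding block are within 20 mm of where they stood (x of nut_1_mid in the frame of parts_bay between -0.04 and 0.05 m and y of nut_1_mid in the frame of parts_bay between -0.07 and 0.07 m and height (world z) of each of nut_1_mid, nut_2_mid, nut_3_mid below 0.02 m and linear speed of each of nut_1, nut_2, nut_3 below 0.02 m/s and x of nut_2_mid in the frame of parts_bay between -0.04 and 0.05 m and y of nut_2_mid in the frame of parts_bay between -0.07 and 0.07 m and x of nut_3_mid in the frame of parts_bay between -0.04 and 0.05 m and y of nut_3_mid in the frame of parts_bay between -0.07 and 0.07 m and distance of each of tape_measure, duct_tape, sanding_block from where it was at the start of the episode below 0.02 m); the robot touches nothing.
It fails at once if a nut is lifted off the bench (its centre above 30 mm) (height (world z) of any of nut_1_mid, nut_2_mid, nut_3_mid above 0.03 m).
It fails at once if the tape measure is moved by more than 20 mm (distance of tape_measure from where it was at the start of the episode above 0.02 m).
It fails at once if the duct tape is moved by more than 20 mm (distance of duct_tape from where it was at the start of the episode above 0.02 m).
It fails at once if the sanding block is moved by more than 20 mm (distance of sanding_block from where it was at the start of the episode above 0.02 m).
It also fails if it takes over 70 s, if anything falls off the work surface, if the arm or the gripper's body presses on something with over 40 N, if the wrist force passes 120 N, or if a joint passes its speed limit or range.

### The arm

A 7-joint arm with a two-finger parallel gripper is mounted at the origin on a cart in front of the work surface, level with it; the furniture and walls round the work are solid. World frame = base frame: x ahead of the robot, y to its left, z up, the work surface at z = 0. Lengths are in m, angles in rad, forces in N, time in s.
With the tool pointing down it reaches from about 0.4 to 0.9 m from the base axis. Payload 5.6 kg.
Tool frame: the origin (TCP) lies midway between the tips of the shut fingers; the grasp point (between the pads) lies 19 mm behind it; z points along the fingers, y is the line along which they close (so a half turn about z gives the same grasp; the last joint's range is limited). The gripper opens to 92 mm and grips with 3 to 60 N. Pads are 20 mm wide; open, the fingers measure 128 mm over their backs; the gripper's body (75 mm by 189 mm) begins 69 mm behind the grasp point.
Start: joints at [1.184, 0.468, -0.012, 1.603, 0.006, 1.071, -0.056], TCP at [0.219, -0.612, 0.215] pointing down, gripper open.
Joint ranges: [-2.53, 2.53], [-0.31, 2.02], [-1.57, 1.55], [0.28, 2.44], [-1.29, 4.43], [0.15, 1.84], [-2.92, 2.92]. Speed limits (rad/s): [2.57, 2.57, 3.14, 3.14, 3.14, 3.14, 3.14].

### API

Orientations are given as a 3x3 rotation matrix whose columns are the frame's x, y, z axes.
In Python, from station import env, effector, solver, viewer, workorder, search_frame, tip_of gives the robot as it stands. Calls block until the motion is done:
- env.reach(position, orientation): joint-space move of the TCP to a pose.
- env.movel(position, frame=None, rate=0.15): straight line of the TCP; frame=None keeps the orientation; rate is the mean speed in m/s.
- env.goto_joints(angles): joint-space move.
- effector.release() and effector.grasp(squeeze=None): open the fingers fully, or close them until they stop; squeeze is the grip in N (None keeps the last).
- env.pause(seconds).
- solver.inverse_kinematics(position, orientation): joint angles nearest the present ones, or None.
- env.sense(): the state.
- viewer.read_camera(name): name is "scene" or "top" or "wrist"; returns (picture, depth): 400x640x3 uint8, red, green, blue; 400x640 float32, m along the optical axis (not along the pixel's ray), 0 where there is no reading.
- viewer.camera_info(name): a dict with "intrinsics" (3x3 intrinsics, pixels), "dist_coeffs" ([k1, k2, p1, p2, k3] as OpenCV has them; the pictures are not rectified), "eye" and "rotation" of the camera in the world; the wrist camera has in their place "T_tool_cam" (4x4, takes a point from camera to tool coordinates, whose origin is the TCP and whose axes are the flange's). Camera axes: x right, y up, looking along -z (the intrinsics and any distortion apply to the point x, -y, -z); pixel columns grow to the right and rows downward; lengths in m; the calibration is good to about 2 mm. A picture is of the moment at which its call begins: read the wrist's pose just before it. camera_info takes no time and is no camera call.
A pose or a line that the arm cannot do raises env.PlanningError and nothing moves.
- workorder.finish_job(): hands the job in; it is judged then, once.
Trained networks look in the newest picture that a camera, given by its name, has taken for a name from the list of things; names that differ only in an ending like _2 or _b are one class to them, and where a whole thing is asked for, a point or a joint stands for the part that bears it (a point fixed in the world has none). Each returns a list of dicts, best first, with "score" (0 to 1); they miss things now and then, are a little off and sometimes report something else, mostly with a low value. They report only what shows in the picture. A call takes as long as a camera call. They do not tell look-alikes from the thing itself.
- search_frame(camera, name): "at" ([x, y, z] in m, in world coordinates, good to about 4 mm: the middle of the surface that is visible of it).
- tip_of(camera, name): "at" ([x, y, z] in m, in world coordinates, good to about 4 mm: a listed point, or the origin of a listed thing).
The state is a dict: "t": time; "joint_positions": joint angles; "joint_velocities": joint speeds; "tau": joint torques, N m; "ee_pos": TCP position; "tcp_rot": TCP orientation; "wrist_force": force on the tool from outside, world axes, zero at the start; "moment": the same for the moment, N m; "gripper_width": finger opening in m; "grasp_force": force on a finger pad.
Only numpy, scipy, OpenCV 4.12 (cv2) and the standard library are available. Lean on these libraries where they do the work, as an engineer would, in place of code of your own. Each camera call takes 0.05 s, during which the arm holds its last target. There are 200 camera calls.

## Working session

There is one attempt and no reset: what is moved stays moved. The work goes in short steps, each a Python script; the robot and the scene stay as the last script left them, time stands still between calls to the robot, and variables do not carry over. Pictures are saved under pics/ and viewed, at most 10 in all, crops included, and the job is handed in when it is done.

```bash
mkdir -p pics; ls
python3 - <<'E'
from station import env,viewer,search_frame,tip_of
import cv2,numpy as np
for c in("top","scene"):
    p,d=viewer.read_camera(c); cv2.imwrite(f"pics/{c}0.png",p[:,:,::-1]); np.save(f"pics/{c}0.npy",d)
    print(c,{k:np.round(v,3).tolist() for k,v in viewer.camera_info(c).items()})
    for n in("nut_1_mid","parts_bay","tape_measure","duct_tape","sanding_block"):
        print(n,[(np.round(q["at"],3).tolist(),round(q["score"],2)) for q in tip_of(c,n)])
print(env.sense()["t"])
E
```

```text
pics
top {'intrinsics': [[365.928, 0.0, 321.828], [0.0, 365.928, 196.142], [0.0, 0.0, 1.0]], 'dist_coeffs': [-0.048, 0.0, 0.0, 0.0, 0.0], 'eye': [0.399, 0.072, 0.918], 'rotation': [[0.011, 0.991, -0.134], [-1.0, 0.008, -0.018], [-0.017, 0.135, 0.991]]}
nut_1_mid [([0.624, 0.156, 0.011], 0.44)]
parts_bay [([0.363, 0.118, 0.004], 0.64)]
tape_measure [([0.365, 0.115, 0.003], 0.82)]
duct_tape [([0.717, 0.087, 0.001], 0.6), ([0.625, 0.16, 0.009], 0.34)]
sanding_block [([0.545, 0.334, -0.002], 0.83)]
scene {'intrinsics': [[386.633, 0.0, 320.168], [0.0, 386.633, 204.007], [0.0, 0.0, 1.0]], 'dist_coeffs': [-0.034, 0.0, 0.0, 0.0, 0.0], 'eye': [0.035, 0.617, 0.503], 'rotation': [[-0.731, 0.354, -0.583], [-0.682, -0.409, 0.606], [-0.024, 0.841, 0.541]]}
nut_1_mid [([0.622, 0.163, 0.006], 0.66)]
parts_bay [([0.484, -0.179, 0.001], 0.77)]
tape_measure [([0.365, 0.117, -0.003], 0.61)]
duct_tape []
sanding_block [([0.543, 0.333, -0.003], 0.7)]
0.6
```

View pics/top0.png

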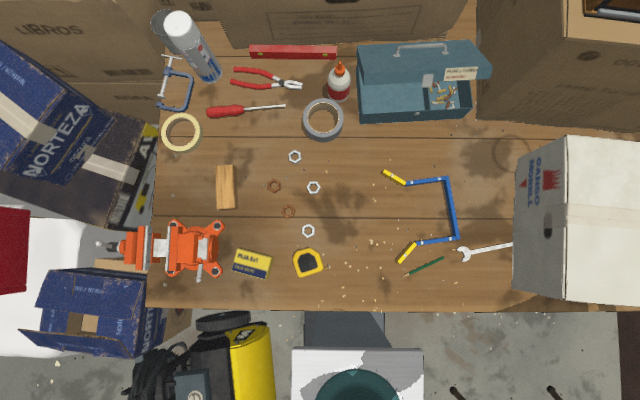

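View pics/scene0.png

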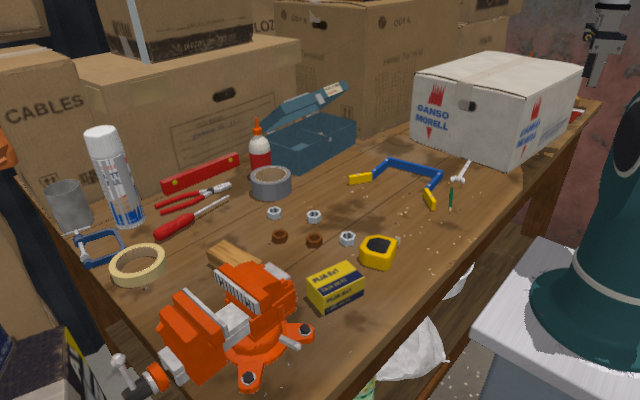

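Top view: bright nuts are at (295,156), (313,187) and (308,231). The brown look-alikes are at (274,186) and (288,211), so they are not meant. The bay is at (430,210) with its mouth facing left (+y). I'll confirm in an enlarged crop and measure.

```bash
cat > h.py <<'E'
from station import env,effector,solver,viewer,workorder,search_frame,tip_of
import cv2,numpy as np
def proj(uv,z,c="top"):
    i=viewer.camera_info(c); K=np.array(i["intrinsics"],float)
    n=cv2.undistortPoints(np.array(uv,float).reshape(-1,1,2),K,np.array(i["dist_coeffs"],float)).reshape(-1,2)
    r=np.c_[n[:,0],-n[:,1],-np.ones(len(n))]@np.array(i["rotation"]).T
    e=np.array(i["eye"]); return e+r*((z-e[2])/r[:,2])[:,None]
def mids(p,lo,hi,box,amin):
    m=cv2.inRange(cv2.cvtColor(p,cv2.COLOR_RGB2HSV),lo,hi); k=np.zeros_like(m); x0,y0,x1,y1=box; k[y0:y1,x0:x1]=m[y0:y1,x0:x1]
    k=cv2.morphologyEx(k,cv2.MORPH_CLOSE,np.ones((3,3)))
    n,l,s,ct=cv2.connectedComponentsWithStats(k)
    return k,[(s[j],ct[j]) for j in range(1,n) if s[j][4]>=amin]
E
python3 - <<'E'
from h import *
p=cv2.imread("pics/top0.png")[:,:,::-1].copy()
cv2.imwrite("pics/crop0.png",cv2.resize(p[140:280,260:470],None,fx=3.8,fy=3.8,interpolation=cv2.INTER_CUBIC)[:,:,::-1])
k,r=mids(p,(0,0,150),(180,70,255),(280,145,330,245),15)
for s,c in r: print("nut",s,np.round(c,1),np.round(proj([s[:2]+(s[2:4]-1)/2],.012),3))
for nm,lo,hi in(("blue",(100,120,60),(125,255,255)),("yel",(20,150,100),(35,255,255))):
    k,r=mids(p,lo,hi,(375,160,470,270),30)
    for s,c in r:
        pts=np.argwhere(k[s[1]:s[1]+s[3],s[0]:s[0]+s[2]])[:,::-1]+s[:2]
        w=proj(pts,.02)[:,:2]
        b=cv2.minAreaRect(w.astype(np.float32)*1000); print(nm,s,b,np.round(cv2.boxPoints(b)).tolist())
d=np.load("pics/top0.npy"); 
i=viewer.camera_info("top")
for u,v in((295,156),(350,200),(448,200),(308,260),(322,104)): print(u,v,d[v,u])
# ortho heightmap of hazards
E
```

```text
nut [288 150  14  13  89] [294.7 155.8] [[0.625 0.159 0.012]]
nut [307 181  14  13  98] [313.3 186.6] [[0.545 0.109 0.012]]
nut [302 224  13  14 101] [308.  230.3] [[0.436 0.121 0.012]]
blue [406 176  54  64 498] ((490.26904296875, -184.89710998535156), (158.4134063720703, 107.5950698852539), 8.94708251953125) [[404.0, -144.0], [420.0, -250.0], [577.0, -226.0], [560.0, -119.0]]
blue [424 237  25   7  93] ((415.6016845703125, -191.67201232910156), (8.538942337036133, 60.7396240234375), 8.397038459777832) [[407.0, -162.0], [416.0, -222.0], [424.0, -221.0], [415.0, -161.0]]
yel [382 169  24  17 155] ((570.2702026367188, -90.07566833496094), (63.300296783447266, 16.641122817993164), 58.7564582824707) [[547.0, -113.0], [561.0, -121.0], [594.0, -67.0], [580.0, -59.0]]
yel [396 242  21  22 147] ((385.2729797363281, -117.6631851196289), (14.269246101379395, 64.32411193847656), 47.796878814697266) [[357.0, -101.0], [404.0, -145.0], [414.0, -134.0], [366.0, -91.0]]
295 156 0.94267726
350 200 0.9238676
448 200 0.9071598
308 260 0.87588227
322 104 0.9188838
```

View pics/crop0.png

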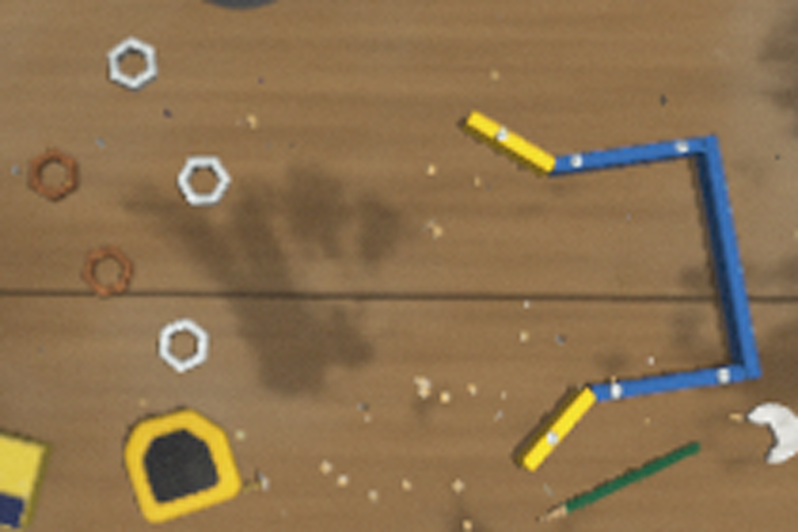

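The crop confirms three bright nuts. The two brown ones at (274,186) and (288,211) are rejected, though all are hex. Bay: centre about (0.489,-0.180), x axis about (0.155,-0.988). Next I check the white box's height and the remaining clearances, and that every pose can be reached.

```bash
cat >> h.py <<'E'
O=np.array([.489,-.180]); X=np.array([.1555,-.9878]); Y=np.array([-X[1],X[0]])
w2b=lambda p:np.c_[(np.atleast_2d(p)[:,:2]-O)@X,(np.atleast_2d(p)[:,:2]-O)@Y]
b2w=lambda p:O+p[0]*X+p[1]*Y
def rot(d):
    a=np.array([d[0],d[1],0])/np.hypot(*d); R=[]
    for s in(1,-1): R.append(np.c_[s*a,np.cross([0,0,-1],s*a),[0,0,-1]])
    return min(R,key=lambda r:-np.sum(r*REF))
REF=np.array(env.sense()["tcp_rot"])*1.0
def see(name=None):
    p,d=viewer.read_camera("top")
    if name: cv2.imwrite(f"pics/{name}.png",p[:,:,::-1])
    k,r=mids(p,(0,0,150),(180,70,255),(280,145,452,245),40)
    return [(proj([s[:2]+(s[2:4]-1)/2],.012)[0,:2].round(3),s[2:].tolist()) for s,c in r if s[2]<20 and s[3]<20]
E
python3 - <<'E'
from h import *
d=np.load("pics/top0.npy");i=viewer.camera_info("top");e=np.array(i["eye"])
for nm,uv in(("box",(590,200)),("boxedge",(530,200)),("toolbox",(380,80)),("handle",(420,48)),("vise",(205,240)),("glue",(338,70)),("spray",(180,25)),("brown1",(274,186)),("brown2",(288,211)),("duct",(322,104)),("tape",(308,262))):
    g=proj([uv],0.)[0]-e; K=d[uv[1],uv[0]]; f=-np.array(i["rotation"])[:,2]
    print(nm,np.round(e+g*K/(g@f),3))
print(np.round(REF,2))
for n,t in(((.545,.109),(.025,.03)),((.436,.121),(.025,-.035)),((.625,.159),(-.012,0))):
    n=np.array(n);T=b2w(t);dd=(T-n)/np.hypot(*(T-n));R=rot(dd)
    for P in(n-dd*.045,T-dd*.028):
        for z in(.006,.15): 
            q=solver.inverse_kinematics([*P,z],R); print(np.round(P,3),z,None if q is None else np.round(q,2))
print(w2b(np.array([s[0] for s in see()])).round(3))
E
```

```text
box [ 0.492 -0.443  0.215]
boxedge [ 0.508 -0.396  0.082]
toolbox [ 0.753 -0.037  0.176]
handle [ 0.857 -0.139  0.127]
vise [0.409 0.347 0.103]
glue [0.794 0.052 0.14 ]
spray [0.853 0.386 0.225]
brown1 [ 0.549  0.211 -0.002]
brown2 [0.485 0.173 0.001]
duct [0.753 0.09  0.039]
tape [0.361 0.119 0.034]
[[ 0.94  0.34 -0.  ]
 [ 0.34 -0.94  0.  ]
 [-0.   -0.   -1.  ]]
[0.548 0.154] 0.006 [ 0.09  0.71 -0.55  1.9   0.56  0.69 -0.87]
[0.548 0.154] 0.15 [ 0.35  0.61 -0.93  1.82  0.57  1.01 -0.88]
[ 0.525 -0.172] 0.006 [ 0.59  0.66 -0.42  1.94  0.44  0.63 -0.19]
[ 0.525 -0.172] 0.15 [ 0.66  0.44 -0.5   1.88  0.27  0.89 -0.05]
[0.433 0.166] 0.006 [ 0.18  0.66 -0.75  2.14  0.78  0.64 -1.06]
[0.433 0.166] 0.15 [ 0.51  0.54 -1.17  2.05  0.61  0.96 -0.92]
[ 0.456 -0.182] 0.006 [ 0.65  0.59 -0.41  2.09  0.44  0.55 -0.01]
[ 0.456 -0.182] 0.15 [ 0.74  0.34 -0.51  2.02  0.22  0.84  0.18]
[0.642 0.2  ] 0.006 [ 0.03  0.84 -0.57  1.63  0.57  0.84 -1.17]
[0.642 0.2  ] 0.15 [ 0.19  0.74 -0.84  1.55  0.59  1.12 -1.18]
[ 0.498 -0.142] 0.006 [ 0.52  0.61 -0.38  2.03  0.4   0.58 -0.54]
[ 0.498 -0.142] 0.15 [ 0.6   0.38 -0.46  1.96  0.22  0.86 -0.38]
[[-0.315  0.187]
 [-0.277  0.1  ]
 [-0.306 -0.006]]
```

```bash
cat >> h.py <<'E'
def push(n,t,back=.045,up=.12,rate=.12):
    n=np.array(n);T=b2w(t);d=(T-n)/np.hypot(*(T-n));R=rot(d)
    S=n-d*back;E=T-d*.027
    env.reach([*S,up],R)
    env.movel([*S,.007],rate=.12)
    env.movel([*E,.007],rate=rate)
    s=env.sense();print("F",np.round(s["wrist_force"],1),"tcp",np.round(s["ee_pos"],3),round(s["t"],1))
    env.movel([*(E-d*.03),.007],rate=.12)
    env.movel([*(E-d*.03),up],rate=.2)
E
python3 - <<'E'
from h import *
effector.grasp(10)
p=env.sense()["ee_pos"]; env.movel([p[0],p[1],.36],rate=.2)
env.reach([.548,.154,.2],rot(np.array([-.02,-.33])))
print(env.sense()["t"],np.round(env.sense()["joint_positions"],2),np.round(env.sense()["wrist_force"],1))
push((.545,.109),(.025,.03))
v=see("after2");print(v,w2b(np.array([s[0] for s in v])).round(3),env.sense()["t"])
E
```

```text
5.85 [ 0.45  0.6  -1.07  1.77  0.58  1.13 -0.87] [ 0.1 -0.3  0.8]
F [-0.2  0.6 -1. ] tcp [ 0.524 -0.173  0.007] 10.2
[(array([0.625, 0.159]), [14, 13, 95]), (array([0.436, 0.121]), [13, 14, 105])] [[-0.314  0.187]
 [-0.306 -0.006]] 11.4083
```

View pics/after2.png

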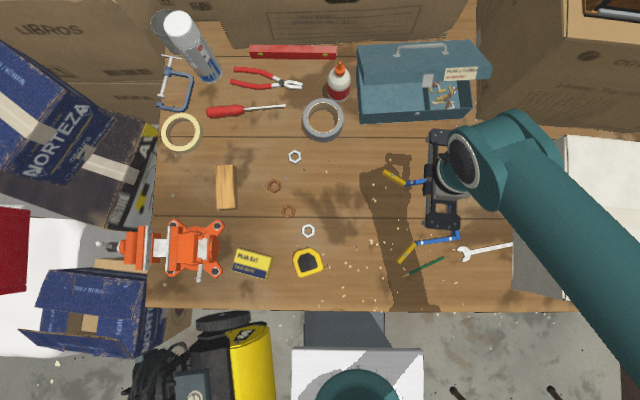

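The pocket is hidden by the gripper at (445,170), and the other two nuts at (295,156) and (308,231) haven't moved. I'll move above the start for nut 3 and look into the pocket from there before pushing.

Run:
```python
from h import *
env.reach([.433,.166,.12],rot(np.array([.02,-.33])))
v=see("at3")
for s in v: print(s,w2b(s[0]).round(3))
p=cv2.imread("pics/at3.png");cv2.imwrite("pics/at3c.png",cv2.resize(p[140:280,260:470],None,fx=3.8,fy=3.8))
if any(abs(w2b(s[0])[0,0])<.05 for s in v):
    push((.436,.121),(.025,-.035))
    env.reach([.642,.2,.12],rot(np.array([-.131,-.324])))
    v=see("at1")
    for s in v: print(s,w2b(s[0]).round(3))
    p=cv2.imread("pics/at1.png");cv2.imwrite("pics/at1c.png",cv2.resize(p[140:280,260:470],None,fx=3.8,fy=3.8))
print(env.sense()["t"])
```

```text
(array([0.625, 0.159]), [14, 13, 94]) [[-0.314  0.187]]
(array([ 0.552, -0.199]), [12, 18, 98]) [[0.029 0.059]]
F [ 0.3 -0.2 -0. ] tcp [ 0.456 -0.183  0.007] 17.1
(array([0.624, 0.16 ]), [13, 12, 54]) [[-0.315  0.186]]
19.7417
```

View pics/at1c.png

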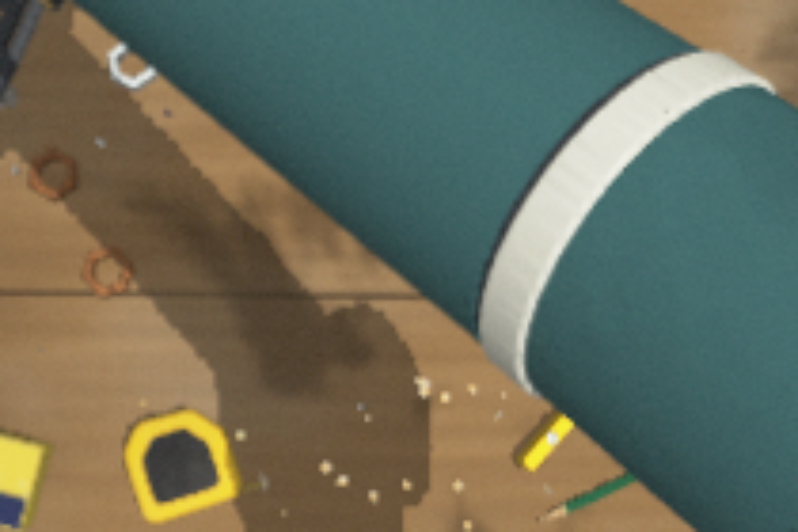

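The arm hides the pocket. Nut 3 has left its start, nut 2 was already in, and nut 1 is visible at its place, (130,65) in the crop. I'll push nut 1, then park clear and look.

Run:
```python
from h import *
push((.625,.159),(-.012,0))
env.reach([.433,.166,.15],rot(np.array([.02,-.33])))
v=see("end")
for s in v: print(s,w2b(s[0]).round(3))
p=cv2.imread("pics/end.png");cv2.imwrite("pics/endc.png",cv2.resize(p[140:280,260:470],None,fx=3.8,fy=3.8,interpolation=cv2.INTER_CUBIC))
print(env.sense()["t"])
```

```text
F [ 0.  -0.1 -0.1] tcp [ 0.498 -0.143  0.007] 24.3
(array([ 0.552, -0.199]), [12, 18, 95]) [[0.029 0.059]]
(array([ 0.479, -0.163]), [13, 14, 87]) [[-0.018 -0.007]]
(array([ 0.464, -0.209]), [14, 14, 94]) [[ 0.025 -0.029]]
26.6333
```

View pics/endc.png

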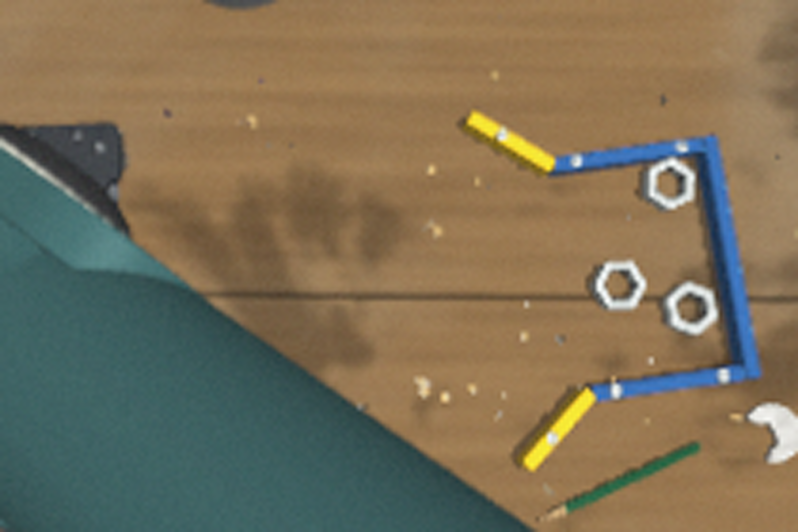

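The crop shows the three bright nuts at (671,184), (620,285) and (691,307). All lie inside the pocket, with the foremost at bay x about -18 mm, so wholly inside. The fingers are 150 mm above the bench and touch nothing.

```bash
python3 -c "
from station import workorder
print(workorder.finish_job())"
```

```text
the job is handed in; nothing more can be done
None
```

I swept all three bright-steel nuts into the blue pocket in about 27 s, parked the fingers clear and handed the job in; the last picture shows the nuts wholly inside, but no verdict came back and I did not re-measure the tape measure, duct tape or sanding block (every push was planned to miss them).

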